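Nudge the counting plate onto its two locating pins

TASK

The gridded counting plate is lying askew on top of the two brass pins of the black counting stage. Nudge it across the stage with the fingertips until both its holes drop over the pins and it lies flat on the stage; the blue rail behind it may serve as a guide. Only push it, never pick it up, and leave the two jars, the vial and the tweezers where they are.

Things in the scene. Friction and masses are not known exactly. Their poses are not given: they have to be found in the camera images.
- stage: Fixed black slab on the table, 20 mm high (top at z = 20 mm), reaching x = -110 to 80 and y = -180 to 180 mm in its frame. Origin: the point at table height under the centre of the seated plate. Its +x points away from the robot, turned up to 0.3 rad either way. It carries two brass pins and, along its far side, a blue rail.
- pin_a (a point): Left (+y) pin: foot of its axis on the slab's top, at x = 25, y = 50, z = 20 mm of the stage. Brass, 10 mm in diameter, 9 mm high, the top 3 mm tapering to a flat 6 mm across, so that a hole within about 3 mm slips on by itself.
- pin_b (a point): Right (-y) pin, the same: foot of its axis on the slab's top, at x = 25, y = -50, z = 20 mm of the stage.
- rail (a point): Middle of the near face of the blue rail at its foot, x = 55.5, y = 0, z = 20 mm of the stage; 12 mm wide, 300 mm long along y, 24 mm high above the slab. A plate pushed square against it has its holes in line with the pins to 0.5 mm and need then only slide along y, till its ends meet the two white lines across slab and rail at y = -95 and 95 mm.
- plate: Loose aluminium plate with a white printed grid, 110 (its x) by 190 (y) by 8 mm, 0.3 to 0.5 kg; origin at the centre of its underside. At the start it slopes about 6 degrees, far part on the pins, near edge on the slab, 6 to 22 mm short of the rail, 14 to 36 mm to the left or right, turned up to 0.06 rad. Seated: flat, origin at x = 0, y = 0, z = 20 mm of the stage. Takes up to 12 N to slide.
- hole_a (a point): Axis of the round hole at the plate's underside, 13 mm in diameter, through, at x = 25, y = 50 mm in the plate's frame; belongs over pin_a.
- hole_b (a point): Axis of the oblong hole at the plate's underside, 13 mm (x) by 18 mm (y), through, at x = 25, y = -50 mm in the plate's frame; belongs over pin_b.
- jar_amber: Bystander: closed amber glass jar with a red lid, 68 mm in diameter, 85 mm high, standing beyond one far corner of the stage; origin at the centre of its underside.
- jar_green: Bystander: closed green glass jar with a red lid, 68 mm in diameter, 85 mm high, standing beyond the other far corner of the stage; origin at the centre of its underside.
- vial: Bystander: small glass vial with a white cap, 28 mm in diameter, 55 mm high, standing beside one end of the stage; origin at the centre of its underside.
- tweezers: Bystander: steel tweezers lying on the table beside the other end of the stage, about 130 mm long along their x, 10 mm wide, 6 mm high; origin near the middle, on the underside.
There are look-alikes about, which are no part of the job. Of the things that look like the plate, the middle-sized one is meant.

How it is judged:
By the outcome, as a careful person would: the job done as asked, in the order asked, and still so for the second after the job is handed in, with the robot touching nothing.
It also fails if it takes over 56 s, if anything falls off the work surface, if the arm or the gripper's body presses on something with over 40 N, if the wrist force passes 120 N, or if a joint passes its speed limit or range.

ROBOT

A 6-joint arm with a two-finger parallel gripper is mounted at the origin on the work surface. World frame = base frame: x ahead of the robot, y to its left, z up, the work surface at z = 0. Lengths are in mm, angles in rad, forces in N, time in s.
With the tool pointing down it reaches from about 325 to 850 mm from the base axis. Payload 4.4 kg.
Tool frame: the origin (TCP) lies at the very end of the fingers, on their centre line; the grasp point (between the pads) lies manip.pinch_z behind it (manip.pinch_z is the distance from the TCP to the grasp point, in mm); z points along the fingers, y is the line along which they close (so a half turn about z gives the same grasp; the last joint's range is limited). The gripper opens to 94 mm and grips with 3 to 60 N. Pads are 16 mm wide; open, the fingers measure 119 mm over their backs; the gripper's body (75 mm by 177 mm) begins 78 mm behind the grasp point.
Start: joints at [-1.431, 0.207, 1.542, -0, 1.393, -0.15], TCP at [164.3, -551.029, 205.447] pointing down, gripper open.
Joint ranges: [-2.73, 2.73], [-0.86, 2.22], [0.23, 2.46], [-1.11, 4.25], [0.08, 2.63], [-2.82, 2.82]. Speed limits (rad/s): [2.79, 2.79, 3.14, 3.14, 3.14, 3.14].

INTERFACE

Orientations are given as a unit quaternion [w, x, y, z].
In Python, from rig import manip, vision, order gives the robot as it stands.
- The arm moves only by the shell command python3 -m jog 'ROWS' [OPENING]. ROWS is JSON, a list of rows, each an object of numbers: "tx", "ty", "tz": the shift along the tool's x, y, z as a fraction of full scale; "rx", "ry", "rz": the turn, a rotation vector about the tool's x, y, z as a fraction of full scale. In form: [{"tx": .., "ty": .., "tz": .., "rx": .., "ry": .., "rz": ..}, ...]. A call has 1 to 8 rows; each row shifts and turns the commanded pose from where the row before left it, along the tool's axes as they then stand; what a row does not reach is not made up. Full scale, the value 1, is 25 mm for a shift and 120 degrees for a turn. A row lasts 1/10 s, in which the tool goes at most 50 mm and 8.59 degrees, less where a joint would pass 70% of its speed; a pose out of reach is approached as far as the arm can. A call with a number of a shift or a turn outside -1 to 1 is refused whole. A call with a gripper value outside its range is refused whole. OPENING is the closure, from -1 (fully open) to 1 (shut), so that 0 is half open, set as the call begins (- or left out, the last holds). The fingers move at their own pace and stop on an object; the grip force is fixed at half the most. Time passes only in rows, so rows that do not move let the fingers close. It gives the time, the measured TCP pose, the force, the opening and the grip force at its end, in the units of the state.
- manip.sense(): the state, without advancing time (a new reading comes with each control period).
- vision.grab_frame(name): name is "scene" or "top" or "wrist"; returns a dict with "color" (384x512x3 uint8, red, green, blue), "fx", "fy", "cx", "cy" (pixels), "origin" and "rotation" of the camera in the world. Camera axes: x right, y up, looking along -z (the intrinsics and any distortion apply to the point x, -y, -z); pixel columns grow to the right and rows downward; lengths in mm; the calibration is good to about 2 mm. A picture is of the moment at which its call begins. There is no depth.
- order.sign_off(): hands the job in; it is judged then, once.
The state is a dict: "t": time; "joints": joint angles; "joint_vel": joint speeds; "effort": joint torques, N m; "tcp_pos": TCP position; "ee_rot": TCP orientation; "ft_force": force on the tool from outside, world axes, zero at the start; "torque": the same for the moment, N m; "width": finger opening in mm; "grip_force": force on a finger pad.
Only numpy, scipy, OpenCV 4.12 (cv2) and the standard library are available. Lean on these libraries where they do the work, as an engineer would, in place of code of your own. Each camera call takes 0.05 s, during which the arm holds its last target. There are 200 camera calls.

## Working session

There is one attempt and no reset: what is moved stays moved. The work goes in short steps, Python scripts to look and compute and a shell command to move; the robot and the scene stay as the last step left them, time stands still between calls to the robot, and variables do not carry over. Pictures are saved under pics/ and viewed, at most 10 in all, crops included, and the job is handed in when it is done.

```bash
mkdir -p pics; ls; python3 - <<'E'
from rig import manip,vision
import cv2,numpy as np
print(manip.sense(), manip.pinch_z)
ims=[]
for n in ("scene","top"):
    f=vision.grab_frame(n); print(n,{k:np.round(v,4).tolist() if k!="color" else v.shape for k,v in f.items()})
    np.save(f"{n}0.npy",f,allow_pickle=True)
    cv2.imwrite(f"pics/{n}0.png",cv2.resize(f["color"][:,:,::-1],(768,576),interpolation=cv2.INTER_CUBIC))
E
```

```text
pics
{'t': 0.0, 'joints': array([-1.43149885e+00,  2.07446588e-01,  1.54294595e+00, -2.33592032e-05,
        1.39352586e+00, -1.50495585e-01]), 'joint_vel': array([-0.00049316,  0.00026731, -0.00035863, -0.00051561,  0.00040953,
        0.00019302]), 'effort': array([-1.38067408e-04, -3.70877659e+01, -2.81416547e+01,  6.97233388e-02,
        3.62376182e-02, -1.67149146e-04]), 'tcp_pos': array([ 164.17716744, -550.20657486,  204.27954783]), 'ee_rot': array([-1.16291840e-03,  9.89519882e-01,  1.44392001e-01, -4.98303620e-06]), 'ft_force': array([0.78845361, 0.00093094, 0.09923313]), 'torque': array([-0.01666296,  0.02109474, -0.0372129 ]), 'grip_force': 0.0, 'width': 94.12940353753226} 18.8
scene {'color': (384, 512, 3), 'fx': 484.7551, 'fy': 484.7551, 'cx': 256.8768, 'cy': 197.1086, 'origin': [1378.6574, 688.1703, 719.7463], 'rotation': [0.3821, 0.2028, 0.4269, 0.7941]}
top {'color': (384, 512, 3), 'fx': 428.7551, 'fy': 428.7551, 'cx': 254.9048, 'cy': 190.2792, 'origin': [516.8145, 31.1016, 1245.3993], 'rotation': [-0.7049, -0.0325, 0.0245, 0.7081]}
```

View pics/top0.png

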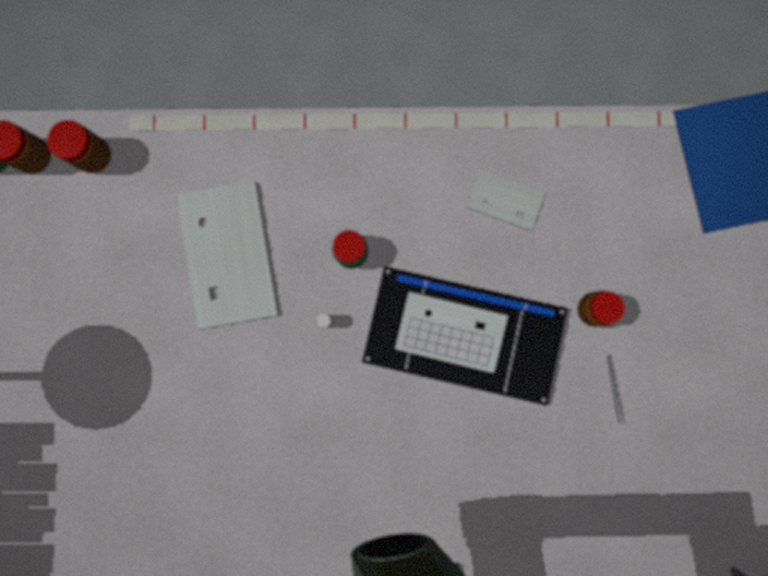

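View pics/scene0.png

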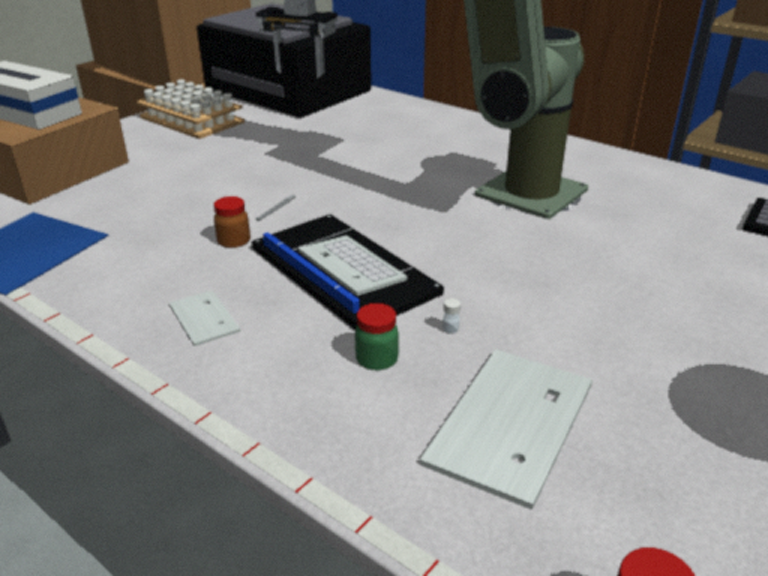

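Top view: stage at about (465,335), with the gridded plate on it at (452,332) shifted left past the left white line. Look-alikes are a large blank plate at (228,254) and a small one at (507,200). The middle-sized gridded plate on the stage is the right one. Next I measure it and check a close crop.

```bash
cat > h.py <<'E'
import numpy as np,cv2
from scipy.spatial.transform import Rotation as R
def rot(q): return R.from_quat(np.roll(q,-1)).as_matrix()
def ray(f,uv,z):
    uv=np.atleast_2d(uv).astype(float)
    d=np.c_[(uv[:,0]-f["cx"])/f["fx"],-(uv[:,1]-f["cy"])/f["fy"],-np.ones(len(uv))]@rot(f["rotation"]).T
    o=np.array(f["origin"]); z=np.broadcast_to(z,len(uv))
    return o+d*((z-o[2])/d[:,2])[:,None]
def proj(f,P):
    c=(np.atleast_2d(P)-f["origin"])@rot(f["rotation"])
    return np.c_[f["cx"]+f["fx"]*c[:,0]/-c[:,2],f["cy"]-f["fy"]*c[:,1]/-c[:,2]]
E
python3 - <<'E'
from h import *
f=np.load("top0.npy",allow_pickle=True).item(); im=f["color"]
hsv=cv2.cvtColor(im,cv2.COLOR_RGB2HSV)
x0,y0,x1,y1=235,170,385,275
blk=np.zeros(im.shape[:2],np.uint8); roi=hsv[y0:y1,x0:x1]
blk[y0:y1,x0:x1]=((roi[...,2]<60)|((roi[...,0]>100)&(roi[...,0]<130)&(roi[...,1]>120))).astype(np.uint8)
cs=max(cv2.findContours(blk,cv2.RETR_EXTERNAL,cv2.CHAIN_APPROX_NONE)[0],key=cv2.contourArea)
h=cv2.convexHull(cs); W=ray(f,h[:,0],20)
r=cv2.minAreaRect(W[:,:2].astype(np.float32)); print("stage",r); print(cv2.boxPoints(r))
rail=((hsv[...,0]>100)&(hsv[...,0]<130)&(hsv[...,1]>120)).astype(np.uint8); rail[:y0]=0;rail[y1:]=0;rail[:,:x0]=0;rail[:,x1:]=0
c=max(cv2.findContours(rail,0,1)[0],key=cv2.contourArea); rr=cv2.minAreaRect(ray(f,c[:,0],44)[:,:2].astype(np.float32)); print("rail",rr)
m=np.zeros_like(blk); cv2.fillPoly(m,[h],1)
pl=((hsv[...,2]>90)&(m>0)&(hsv[...,1]<80)).astype(np.uint8)
pl=cv2.morphologyEx(pl,cv2.MORPH_OPEN,np.ones((7,7)))
c=max(cv2.findContours(pl,0,1)[0],key=cv2.contourArea); rr=cv2.minAreaRect(ray(f,c[:,0],33)[:,:2].astype(np.float32)); print("plate",rr); print(cv2.boxPoints(rr))
cv2.imwrite("pics/crop0.png",cv2.resize(im[y0:y1,x0:x1,::-1],None,fx=5,fy=5,interpolation=cv2.INTER_CUBIC))
E
```

```text
stage ((521.7130737304688, -111.16697692871094), (357.6739807128906, 186.65985107421875), 76.39065551757812)
[[ 388.92316  -263.0221  ]
 [ 570.3421   -306.9433  ]
 [ 654.503      40.68814 ]
 [ 473.08405    84.609344]]
rail ((594.4755249023438, -127.85664367675781), (308.04351806640625, 24.025049209594727), 76.54158020019531)
plate ((526.6383056640625, -83.35005187988281), (192.89527893066406, 113.55533599853516), 75.91419219970703)
[[ 448.09488   -163.07948  ]
 [ 558.2359    -190.71599  ]
 [ 605.18176     -3.6206207]
 [ 495.0407      24.015884 ]]
```

View pics/crop0.png

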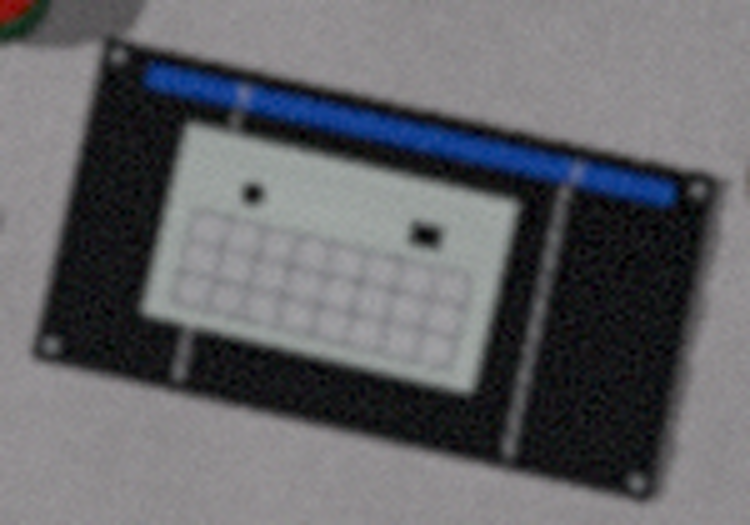

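The crop confirms it: printed grid, round hole at about (253,193), oblong hole at (425,235), blank strip on the rail side. The plate sits about 17 mm short of the seated x and 28 mm too far left. Plan: push it square to the rail with open fingers, then slide it right.

```bash
cat >> h.py <<'E'
O=np.array([536.3,-114.7]); PSI=-0.2365
EX=np.array([np.cos(PSI),np.sin(PSI)]); EY=np.array([-EX[1],EX[0]])
def st(): # tcp in the stage frame
    from rig import manip
    s=manip.sense(); T=rot(s["ee_rot"]); p=s["tcp_pos"]; d=p[:2]-O
    yaw=np.arctan2(T[1,0],T[0,0])
    print("t %.2f stage x %.1f y %.1f z %.1f"%(s["t"],d@EX,d@EY,p[2]),"yaw-stage %.4f rad"%((yaw-PSI+np.pi)%(2*np.pi)-np.pi),"tilt",np.round(T[:2,2],3),"F stage x %.1f y %.1f z %.1f"%(s["ft_force"][:2]@EX,s["ft_force"][:2]@EY,s["ft_force"][2]),"w %.1f"%s["width"])
    return s,T
def go(x,y,z):
    s,T=st(); g=np.r_[O+x*EX+y*EY,z]
    print("tool shift units",np.round(T.T@(g-s["tcp_pos"])/25,3))
E
python3 -m jog '[{"rz":0.063},{"rz":0.063},{"rz":0.063},{"rz":0.0625},{}]' -1; python3 -c "
from h import *; go(-100,28,200)"
```

```text
t 0.10 stage x -259.7 y -510.6 z 204.4 yaw-stage 0.5264 rad tilt [-0.     0.002] F stage x 0.3 y 0.6 z 0.8 w 94.2
tool shift units [ 16.347 -15.42    0.212]schema error: expected keys tx, ty, tz, rx, ry, rz
```

```bash
python3 -m jog '[{"tx":0,"ty":0,"tz":0,"rx":0,"ry":0,"rz":0.063},{"tx":0,"ty":0,"tz":0,"rx":0,"ry":0,"rz":0.063},{"tx":0,"ty":0,"tz":0,"rx":0,"ry":0,"rz":0.063},{"tx":0,"ty":0,"tz":0,"rx":0,"ry":0,"rz":0.062},{"tx":0,"ty":0,"tz":0,"rx":0,"ry":0,"rz":0}]' -1; python3 -c "
from h import *; go(-100,28,200)"
```

```text
t: 0.6
tcp_pos: [164.2, -550.6, 204.8]
ee_rot: [-0.001, 0.993, -0.118, -0.0]
ft_force: [-0.6, 0.1, 0.3]
width: 94.1
grip_force: 0.0
t 0.60 stage x -259.6 y -510.9 z 204.8 yaw-stage 0.0009 rad tilt [-0.     0.001] F stage x -0.6 y -0.0 z 0.3 w 94.1
tool shift units [  6.402 -21.552   0.215]
```

```bash
python3 -m jog '[{"tx":0.3,"ty":-0.98,"tz":0,"rx":0,"ry":0,"rz":0},{"tx":0.3,"ty":-0.98,"tz":0,"rx":0,"ry":0,"rz":0},{"tx":0.3,"ty":-0.98,"tz":0,"rx":0,"ry":0,"rz":0},{"tx":0.3,"ty":-0.98,"tz":0,"rx":0,"ry":0,"rz":0},{"tx":0.3,"ty":-0.98,"tz":0,"rx":0,"ry":0,"rz":0},{"tx":0.3,"ty":-0.98,"tz":0,"rx":0,"ry":0,"rz":0},{"tx":0.3,"ty":-0.98,"tz":0,"rx":0,"ry":0,"rz":0},{"tx":0.3,"ty":-0.98,"tz":0,"rx":0,"ry":0,"rz":0}]' >/dev/null
python3 -m jog '[{"tx":0.3,"ty":-0.98,"tz":0,"rx":0,"ry":0,"rz":0},{"tx":0.3,"ty":-0.98,"tz":0,"rx":0,"ry":0,"rz":0},{"tx":0.3,"ty":-0.98,"tz":0,"rx":0,"ry":0,"rz":0},{"tx":0.3,"ty":-0.98,"tz":0,"rx":0,"ry":0,"rz":0},{"tx":0.3,"ty":-0.98,"tz":0,"rx":0,"ry":0,"rz":0},{"tx":0.3,"ty":-0.98,"tz":0,"rx":0,"ry":0,"rz":0},{"tx":0.3,"ty":-0.98,"tz":0,"rx":0,"ry":0,"rz":0},{"tx":0.3,"ty":-0.98,"tz":0,"rx":0,"ry":0,"rz":0}]' >/dev/null
python3 -m jog '[{"tx":0.3,"ty":-0.98,"tz":0,"rx":0,"ry":0,"rz":0},{"tx":0.3,"ty":-0.98,"tz":0,"rx":0,"ry":0,"rz":0},{"tx":0.3,"ty":-0.98,"tz":0,"rx":0,"ry":0,"rz":0},{"tx":0.3,"ty":-0.98,"tz":0,"rx":0,"ry":0,"rz":0},{"tx":0.2,"ty":-0.98,"tz":0,"rx":0,"ry":0,"rz":0},{"tx":0.2,"ty":-0.98,"tz":0,"rx":0,"ry":0,"rz":0},{"tx":0,"ty":0,"tz":0,"rx":0,"ry":0,"rz":0},{"tx":0,"ty":0,"tz":0,"rx":0,"ry":0,"rz":0}]' >/dev/null
python3 -c "
from h import *; go(-100,28,50)"
```

```text
t 3.00 stage x -100.1 y 27.7 z 205.2 yaw-stage 0.0037 rad tilt [-0.001 -0.   ] F stage x 0.0 y 0.2 z -0.2 w 94.0
tool shift units [ 0.008 -0.015  6.207]
```

```bash
python3 -m jog '[{"tx":0,"ty":0,"tz":1,"rx":0,"ry":0,"rz":0},{"tx":0,"ty":0,"tz":1,"rx":0,"ry":0,"rz":0},{"tx":0,"ty":0,"tz":1,"rx":0,"ry":0,"rz":0},{"tx":0,"ty":0,"tz":1,"rx":0,"ry":0,"rz":0},{"tx":0,"ty":0,"tz":1,"rx":0,"ry":0,"rz":0},{"tx":0,"ty":0,"tz":1,"rx":0,"ry":0,"rz":0},{"tx":0,"ty":0,"tz":0.5,"rx":0,"ry":0,"rz":0},{"tx":0,"ty":0,"tz":0,"rx":0,"ry":0,"rz":0}]' >/dev/null
python3 -c "
from h import *; go(-100,28,23)
from rig import vision
cv2.imwrite('pics/wrist1.png',vision.grab_frame('wrist')['color'][:,:,::-1])"
```

```text
t 3.80 stage x -101.7 y 27.0 z 41.3 yaw-stage -0.0001 rad tilt [-0.004  0.001] F stage x -0.1 y 0.4 z 0.3 w 94.1
tool shift units [ 0.071 -0.038  0.731]
```

View pics/wrist1.png

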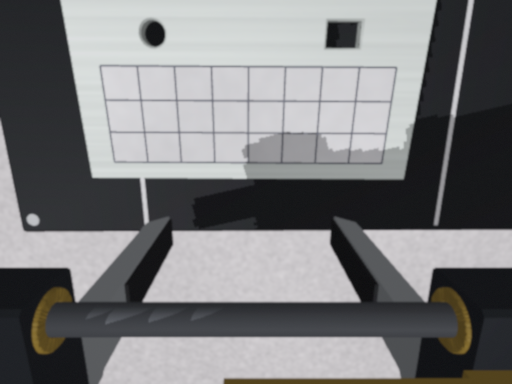

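The wrist view shows the near edge at row 180 (columns 92 to 405). The fingertips are at columns 165 and 340, centred on the plate and clear of it.

```bash
python3 -m jog '[{"tx":0,"ty":0,"tz":0.4,"rx":0,"ry":0,"rz":0},{"tx":0,"ty":0,"tz":0.3,"rx":0,"ry":0,"rz":0},{"tx":0,"ty":0,"tz":0,"rx":0,"ry":0,"rz":0},{"tx":0,"ty":0,"tz":0,"rx":0,"ry":0,"rz":0}]' >/dev/null
python3 -c "
from h import *; go(-80,28,23)"
```

```text
t 4.25 stage x -99.7 y 27.8 z 25.5 yaw-stage 0.0008 rad tilt [ 0. -0.] F stage x 0.3 y -0.8 z -0.6 w 94.0
tool shift units [ 0.787 -0.007  0.101]
```

```bash
python3 -m jog '[{"tx":0.3,"ty":0,"tz":0.08,"rx":0,"ry":0,"rz":0},{"tx":0.2,"ty":0,"tz":0,"rx":0,"ry":0,"rz":0},{"tx":0.1,"ty":0,"tz":0,"rx":0,"ry":0,"rz":0},{"tx":0.1,"ty":0,"tz":0,"rx":0,"ry":0,"rz":0},{"tx":0.1,"ty":0,"tz":0,"rx":0,"ry":0,"rz":0},{"tx":0.1,"ty":0,"tz":0,"rx":0,"ry":0,"rz":0},{"tx":0.1,"ty":0,"tz":0,"rx":0,"ry":0,"rz":0}]' >/dev/null
python3 -c "
from h import *; st()"
python3 -m jog '[{"tx":0.1,"ty":0,"tz":0,"rx":0,"ry":0,"rz":0},{"tx":0.1,"ty":0,"tz":0,"rx":0,"ry":0,"rz":0},{"tx":0.1,"ty":0,"tz":0,"rx":0,"ry":0,"rz":0}]' >/dev/null
python3 -c "
from h import *; st()"
```

```text
t 4.95 stage x -75.5 y 27.9 z 23.2 yaw-stage 0.0008 rad tilt [-0.002  0.001] F stage x -2.5 y 0.2 z 1.4 w 93.8
t 5.25 stage x -67.1 y 27.8 z 23.3 yaw-stage 0.0007 rad tilt [-0.  0.] F stage x -1.9 y 0.4 z -0.5 w 94.0
```

Contact force is about 2 N, so the plate is moving. I'll continue in small steps to the rail.

```bash
for i in 1; do python3 -m jog '[{"tx":0.06,"ty":0,"tz":0,"rx":0,"ry":0,"rz":0},{"tx":0.06,"ty":0,"tz":0,"rx":0,"ry":0,"rz":0}]' >/dev/null
python3 -c "
from h import *; st()"; done
python3 -m jog '[{"tx":0.04,"ty":0,"tz":0,"rx":0,"ry":0,"rz":0},{"tx":0,"ty":0,"tz":0,"rx":0,"ry":0,"rz":0}]' >/dev/null
python3 -c "
from h import *; st()"
python3 - <<'E'
from rig import vision
from h import *
f=vision.grab_frame('wrist')
cv2.imwrite('pics/wrist2.png',f['color'][:,:,::-1])
E
```

```text
t 5.45 stage x -65.4 y 27.7 z 23.1 yaw-stage 0.0010 rad tilt [-0.003  0.001] F stage x -5.9 y -0.2 z 3.5 w 94.3
t 5.65 stage x -65.3 y 27.7 z 23.1 yaw-stage 0.0011 rad tilt [-0.005  0.001] F stage x -6.4 y -0.9 z 4.6 w 94.3
```

View pics/wrist2.png

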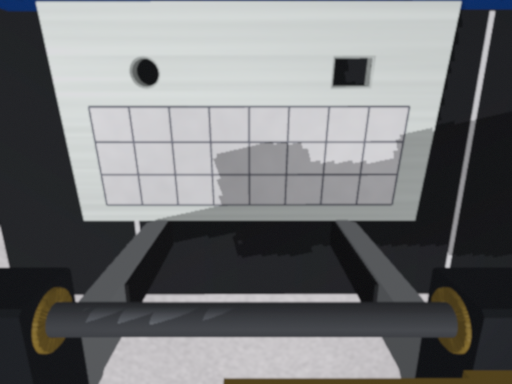

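The plate is square against the rail: its far edge meets the blue strip at row 3 and its near edge is at row 220. Next I lift, close the gripper, and go round to the left end.

```bash
python3 -m jog '[{"tx":-0.3,"ty":0,"tz":0,"rx":0,"ry":0,"rz":0},{"tx":0,"ty":0,"tz":-1,"rx":0,"ry":0,"rz":0},{"tx":0,"ty":0,"tz":-1,"rx":0,"ry":0,"rz":0},{"tx":0.5,"ty":-0.9,"tz":0,"rx":0,"ry":0,"rz":0},{"tx":0.5,"ty":-0.9,"tz":0,"rx":0,"ry":0,"rz":0},{"tx":0.5,"ty":-0.9,"tz":0,"rx":0,"ry":0,"rz":0},{"tx":0.5,"ty":-0.9,"tz":0,"rx":0,"ry":0,"rz":0},{"tx":0.5,"ty":-0.9,"tz":0,"rx":0,"ry":0,"rz":0}]' 1 >/dev/null
python3 -m jog '[{"tx":0.1,"ty":-0.6,"tz":0,"rx":0,"ry":0,"rz":0},{"tx":0,"ty":0,"tz":0,"rx":0,"ry":0,"rz":0},{"tx":0,"ty":0,"tz":0,"rx":0,"ry":0,"rz":0}]' >/dev/null
python3 -c "
from h import *; go(-5,154,24)"
```

```text
t 6.80 stage x -6.2 y 155.1 z 73.4 yaw-stage 0.0013 rad tilt [-0. -0.] F stage x -0.4 y -0.4 z 0.3 w 9.1
tool shift units [0.049 0.041 1.975]
```

```bash
python3 -m jog '[{"tx":0.05,"ty":0,"tz":0.8,"rx":0,"ry":0,"rz":0},{"tx":0,"ty":0,"tz":0.8,"rx":0,"ry":0,"rz":0},{"tx":0,"ty":0,"tz":0.37,"rx":0,"ry":0,"rz":0},{"tx":0,"ty":0,"tz":0,"rx":0,"ry":0,"rz":0},{"tx":0,"ty":0,"tz":0,"rx":0,"ry":0,"rz":0}]' >/dev/null
python3 -c "
from h import *; st()
from rig import vision
f=vision.grab_frame('wrist')
cv2.imwrite('pics/wrist3.png',f['color'][:,:,::-1])"
```

```text
t 7.30 stage x -4.4 y 154.8 z 24.6 yaw-stage -0.0001 rad tilt [ 0. -0.] F stage x -0.6 y -0.5 z -0.1 w 0.4
```

View pics/wrist3.png

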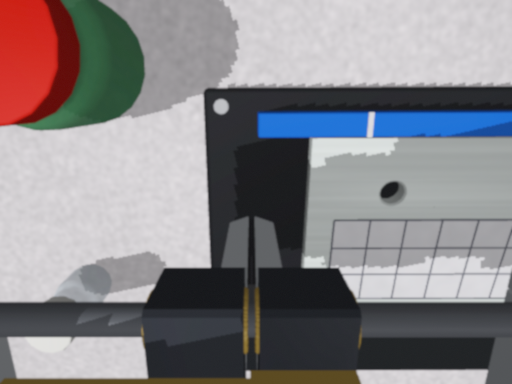

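Closed fingertips are at (252,218) and the plate's left end is at column 305, so there is clearance. Pushing right.

```bash
python3 -m jog '[{"tx":0,"ty":0.3,"tz":0.02,"rx":0,"ry":0,"rz":0},{"tx":0,"ty":0.3,"tz":0,"rx":0,"ry":0,"rz":0},{"tx":0,"ty":0.1,"tz":0,"rx":0,"ry":0,"rz":0},{"tx":0,"ty":0.1,"tz":0,"rx":0,"ry":0,"rz":0}]' >/dev/null
python3 -c "
from h import *; st()"
python3 -m jog '[{"tx":0,"ty":0.1,"tz":0,"rx":0,"ry":0,"rz":0},{"tx":0,"ty":0.1,"tz":0,"rx":0,"ry":0,"rz":0},{"tx":0,"ty":0.1,"tz":0,"rx":0,"ry":0,"rz":0}]' >/dev/null
python3 -c "
from h import *; st()"
python3 -m jog '[{"tx":0,"ty":0.1,"tz":0,"rx":0,"ry":0,"rz":0},{"tx":0,"ty":0.1,"tz":0,"rx":0,"ry":0,"rz":0},{"tx":0,"ty":0,"tz":0,"rx":0,"ry":0,"rz":0}]' >/dev/null
python3 - <<'E'
from rig import vision
from h import *
st()
f=vision.grab_frame('top'); np.save("top1.npy",f,allow_pickle=True)
im=f['color']
cv2.imwrite('pics/top1.png',cv2.resize(im[170:275,235:385,::-1],None,fx=5,fy=5,interpolation=cv2.INTER_CUBIC))
E
```

```text
t 7.75 stage x -4.3 y 135.2 z 24.1 yaw-stage -0.0004 rad tilt [0.001 0.001] F stage x -0.4 y 2.2 z 0.7 w 0.5
t 8.05 stage x -4.3 y 128.0 z 24.0 yaw-stage 0.0008 rad tilt [0.001 0.   ] F stage x 0.4 y 2.7 z 1.9 w 0.3
t 8.35 stage x -4.4 y 122.4 z 23.7 yaw-stage 0.0004 rad tilt [ 0. -0.] F stage x 0.8 y -0.1 z 0.8 w 0.5
```

View pics/top1.png

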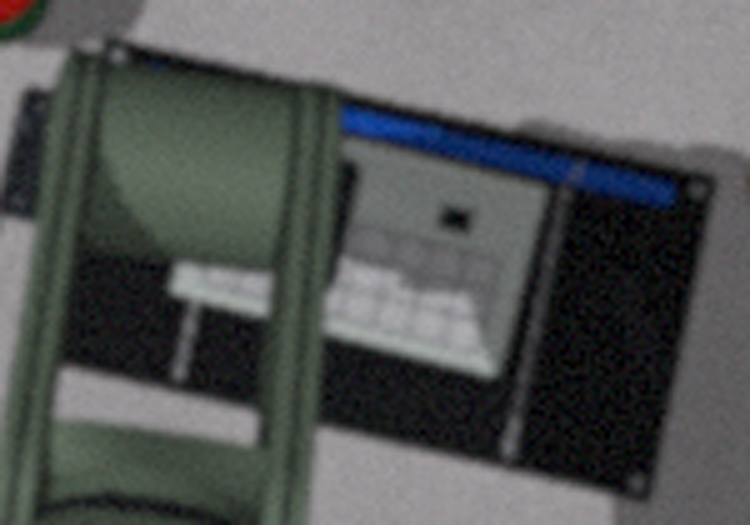

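The right end is about 13 mm (22 px) short of the right white line. Continuing, with force checks.

```bash
python3 -m jog '[{"tx":0,"ty":0.1,"tz":0,"rx":0,"ry":0,"rz":0},{"tx":0,"ty":0.1,"tz":0,"rx":0,"ry":0,"rz":0},{"tx":0,"ty":0.1,"tz":0,"rx":0,"ry":0,"rz":0}]' >/dev/null
python3 -c "
from h import *; st()"
python3 -m jog '[{"tx":0,"ty":0.06,"tz":0,"rx":0,"ry":0,"rz":0},{"tx":0,"ty":0.06,"tz":0,"rx":0,"ry":0,"rz":0}]' >/dev/null
python3 -c "
from h import *; st()"
python3 - <<'E'
from rig import vision
from h import *
f=vision.grab_frame('wrist')
cv2.imwrite('pics/wrist4.png',f['color'][:,:,::-1])
E
```

```text
t 8.70 stage x -4.8 y 115.2 z 23.6 yaw-stage 0.0007 rad tilt [-0.  0.] F stage x -0.1 y 1.2 z 1.2 w 0.5
t 8.90 stage x -4.9 y 111.9 z 23.4 yaw-stage 0.0005 rad tilt [-0.001 -0.   ] F stage x -0.1 y 0.7 z -0.4 w 0.5
```

View pics/wrist4.png

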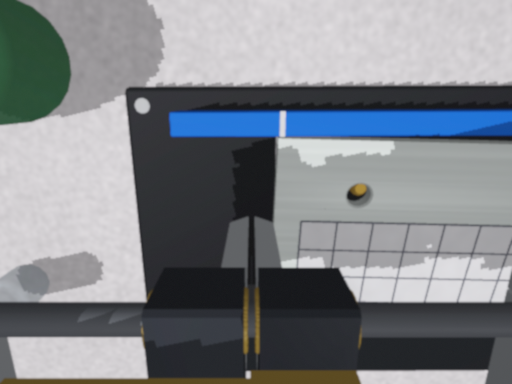

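The brass pin is now visible in the round hole at (358,190), and the left end at column 276 is close to the white line at 283. A few mm remain, so I go in 1 mm steps.

```bash
S='from h import *; st()'
python3 -m jog '[{"tx":0,"ty":0.05,"tz":0,"rx":0,"ry":0,"rz":0},{"tx":0,"ty":0.04,"tz":0,"rx":0,"ry":0,"rz":0}]' >/dev/null; python3 -c "$S"
python3 -m jog '[{"tx":0,"ty":0.04,"tz":0,"rx":0,"ry":0,"rz":0},{"tx":0,"ty":0,"tz":0,"rx":0,"ry":0,"rz":0}]' >/dev/null; python3 -c "$S"
python3 -m jog '[{"tx":0,"ty":0.04,"tz":0,"rx":0,"ry":0,"rz":0},{"tx":0,"ty":0,"tz":0,"rx":0,"ry":0,"rz":0}]' >/dev/null; python3 - <<'E'
from rig import vision
from h import *
st()
f=vision.grab_frame('wrist')
cv2.imwrite('pics/wrist5.png',f['color'][:,:,::-1])
E
```

```text
t 9.15 stage x -4.8 y 109.9 z 23.5 yaw-stage 0.0005 rad tilt [-0.  0.] F stage x -0.0 y 0.8 z -1.2 w 0.6
t 9.35 stage x -4.6 y 108.8 z 23.7 yaw-stage 0.0007 rad tilt [-0. -0.] F stage x 0.5 y 0.4 z 0.1 w 0.0
t 9.55 stage x -4.5 y 107.9 z 23.7 yaw-stage 0.0007 rad tilt [ 0. -0.] F stage x -1.6 y 1.7 z -0.8 w 0.6
```

View pics/wrist5.png

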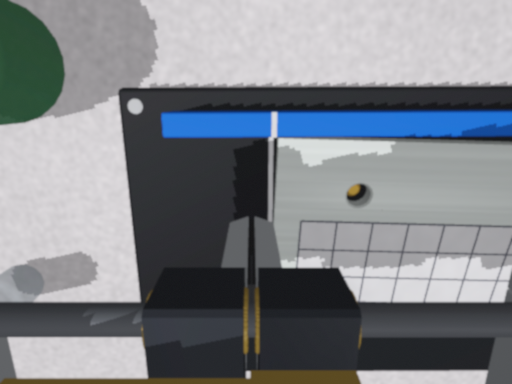

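The pin is in the hole, slightly left of centre, and the slab line at column 270 shows beside the plate end at 276. I'll put numbers on the offset.

```bash
python3 - <<'E'
from rig import vision
from h import *
f=vision.grab_frame('wrist'); np.save('w6.npy',f,allow_pickle=True); im=f['color']
def S(uv,z):
    P=ray(f,uv,z)[:,:2]-O; return np.round(np.c_[P@EX,P@EY],1)
hsv=cv2.cvtColor(im,cv2.COLOR_RGB2HSV)
b=((hsv[...,0]>10)&(hsv[...,0]<30)&(hsv[...,1]>120)&(hsv[...,2]>60)); b[:170]=0;b[215:]=0;b[:,:335]=0;b[:,385:]=0
v,u=np.nonzero(b); print("brass",len(u),u.min(),u.max(),v.min(),v.max(),"->",S([[u.mean(),v.mean()]],29))
g=im.mean(2); print("hole rows/cols grey"); 
d=(g[175:210,340:376]<110)|b[175:210,340:376]
c=max(cv2.findContours(d.astype(np.uint8),0,1)[0],key=cv2.contourArea); e=cv2.minAreaRect(c); uv=[[e[0][0]+340,e[0][1]+175]]; print(e,S(uv,37),"flat:",S(uv,28))
for r in (145,160,180,200):
    print(r,g[r,262:284].astype(int))
print("line",S([[270,180]],20),"edge",S([[276,180]],36),S([[276,180]],28))
print("far edge rows",g[128:150,320].astype(int), S([[320,139]],39),S([[320,139]],28),"rail top near",S([[320,136]],44))
f=vision.grab_frame('top'); np.save('t6.npy',f,allow_pickle=True)
E
```

```text
brass 102 348 360 185 196 -> [[23.7 51.9]]
hole rows/cols grey
((18.0, 19.0), (20.0, 22.0), 90.0) [[24.  52.3]] flat: [[21.3 49.2]]
145 [ 26  26  26  26  27  53 103 142 158 160 147 113  60  34  69 134 186 210
 213 213 213 211]
160 [ 27  26  26  25  28  53 103 142 158 158 139  95  49  45  85 130 156 162
 162 162 162 161]
180 [ 25  26  26  25  28  64 121 154 161 157 133  83  60  95 136 157 162 163
 162 162 162 162]
200 [ 26  25  25  26  34  72 124 154 160 155 130  89 104 140 159 164 164 164
 165 165 165 165]
line [[27.4 98. ]] edge [[31.3 95.8]] [[29.3 95.2]]
far edge rows [125 126 126 126 125 125 124 119 111 106 127 175 207 217 219 218 218 218
 218 218 219 220] [[53.2 74.5]] [[51.9 72.1]] rail top near [[55.2 75.6]]
```

```bash
python3 - <<'E'
from h import *
f=np.load('t6.npy',allow_pickle=True).item()
im=f['color']
cv2.imwrite('pics/t6.png',cv2.resize(im[185:260,290:365,::-1],None,fx=8,fy=8,interpolation=cv2.INTER_CUBIC))
E
python3 -m jog '[{"tx":0,"ty":-0.2,"tz":0,"rx":0,"ry":0,"rz":0},{"tx":0,"ty":-0.3,"tz":0,"rx":0,"ry":0,"rz":0},{"tx":0,"ty":0,"tz":-1,"rx":0,"ry":0,"rz":0},{"tx":0,"ty":0,"tz":-1,"rx":0,"ry":0,"rz":0},{"tx":-1,"ty":0,"tz":-1,"rx":0,"ry":0,"rz":0},{"tx":-1,"ty":1,"tz":-1,"rx":0,"ry":0,"rz":0},{"tx":-1,"ty":1,"tz":-0.5,"rx":0,"ry":0,"rz":0},{"tx":-1,"ty":1,"tz":0,"rx":0,"ry":0,"rz":0}]' -1 >/dev/null
python3 -m jog '[{"tx":-0.5,"ty":1,"tz":0,"rx":0,"ry":0,"rz":0},{"tx":0,"ty":0.5,"tz":0,"rx":0,"ry":0,"rz":0},{"tx":0,"ty":0,"tz":0,"rx":0,"ry":0,"rz":0},{"tx":0,"ty":0,"tz":0,"rx":0,"ry":0,"rz":0}]' >/dev/null
python3 - <<'E'
from rig import vision
from h import *
st()
f=vision.grab_frame('wrist'); np.save('w7.npy',f,allow_pickle=True)
cv2.imwrite('pics/w7.png',f['color'][:,:,::-1])
E
```

```text
t 10.90 stage x -116.1 y 8.4 z 136.4 yaw-stage 0.0002 rad tilt [0.001 0.   ] F stage x -0.1 y -0.4 z 0.3 w 92.6
```

View pics/w7.png

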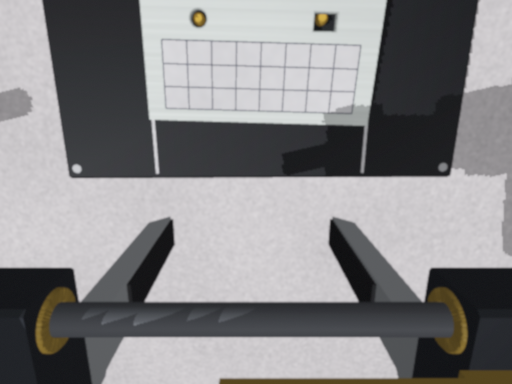

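The wrist view shows the near edge sloping from row 120 (left) to 125 (right), so the plate is turned about 0.02 rad clockwise. Pin A is centred in its hole at (198,17). Pin B is at (322,18) in a hole centred at (325,21), so the right end has to go toward the rail. I'll square it again with the open fingers.

```bash
python3 -m jog '[{"tx":0.3,"ty":0.5,"tz":0.9,"rx":0,"ry":0,"rz":0},{"tx":0.3,"ty":0.1,"tz":0.9,"rx":0,"ry":0,"rz":0},{"tx":0.3,"ty":0,"tz":0.9,"rx":0,"ry":0,"rz":0},{"tx":0.2,"ty":0,"tz":0.9,"rx":0,"ry":0,"rz":0},{"tx":0,"ty":0,"tz":0.6,"rx":0,"ry":0,"rz":0},{"tx":0,"ty":0,"tz":0,"rx":0,"ry":0,"rz":0},{"tx":0,"ty":0,"tz":0,"rx":0,"ry":0,"rz":0}]' >/dev/null; python3 -c "
from h import *; go(-75,-8,23.5)"
```

```text
t 11.65 stage x -89.2 y -6.3 z 31.0 yaw-stage 0.0017 rad tilt [-0.001  0.   ] F stage x 0.7 y -0.3 z -0.4 w 94.4
tool shift units [0.569 0.07  0.3  ]
```

```bash
S='from h import *; st()'
python3 -m jog '[{"tx":0,"ty":0,"tz":0.3,"rx":0,"ry":0,"rz":0},{"tx":0.3,"ty":0,"tz":0,"rx":0,"ry":0,"rz":0},{"tx":0.28,"ty":0,"tz":0,"rx":0,"ry":0,"rz":0},{"tx":0.08,"ty":0,"tz":0,"rx":0,"ry":0,"rz":0},{"tx":0.08,"ty":0,"tz":0,"rx":0,"ry":0,"rz":0}]' >/dev/null; python3 -c "$S"
python3 -m jog '[{"tx":0.06,"ty":0,"tz":0,"rx":0,"ry":0,"rz":0},{"tx":0.06,"ty":0,"tz":0,"rx":0,"ry":0,"rz":0}]' >/dev/null; python3 -c "$S"
python3 -m jog '[{"tx":0.06,"ty":0,"tz":0,"rx":0,"ry":0,"rz":0},{"tx":0.06,"ty":0,"tz":0,"rx":0,"ry":0,"rz":0}]' >/dev/null; python3 -c "$S"
```

```text
t 12.15 stage x -70.2 y -7.1 z 24.1 yaw-stage 0.0005 rad tilt [ 0.001 -0.   ] F stage x -1.9 y -1.0 z -0.1 w 94.1
t 12.35 stage x -68.0 y -7.0 z 23.7 yaw-stage 0.0005 rad tilt [-0.  0.] F stage x 0.1 y 0.5 z -0.2 w 94.2
t 12.55 stage x -65.5 y -6.9 z 23.6 yaw-stage 0.0008 rad tilt [-0.001  0.   ] F stage x -2.6 y 0.4 z 1.8 w 94.1
```

```bash
S='from h import *; st()'
python3 -m jog '[{"tx":0.04,"ty":0,"tz":0,"rx":0,"ry":0,"rz":0},{"tx":0.03,"ty":0,"tz":0,"rx":0,"ry":0,"rz":0},{"tx":0,"ty":0,"tz":0,"rx":0,"ry":0,"rz":0}]' >/dev/null; python3 -c "$S"
python3 - <<'E'
from rig import vision
from h import *
f=vision.grab_frame('wrist'); np.save('w8.npy',f,allow_pickle=True); im=f['color']
hsv=cv2.cvtColor(im,cv2.COLOR_RGB2HSV); g=im.mean(2)
def S(uv,z):
    P=ray(f,uv,z)[:,:2]-O; return np.round(np.c_[P@EX,P@EY],1)
b=((hsv[...,0]>10)&(hsv[...,0]<30)&(hsv[...,1]>120)&(hsv[...,2]>60)).astype(np.uint8); b[200:]=0
n,_,s,c=cv2.connectedComponentsWithStats(b)
for i in range(1,n):
    if s[i,4]>15: print("brass",s[i],c[i],S([c[i]],29))
d=((g<110)|(b>0)).astype(np.uint8); d[200:]=0
n,_,s,c=cv2.connectedComponentsWithStats(d)
for i in range(1,n):
    if 100<s[i,4]<1500: x,y,w,h=s[i,:4]; m=[[x+w/2-.5,y+h/2-.5]]; print("hole",s[i],"z37",S(m,37),"z28",S(m,28))
# near edge of plate: last bright row above black, by column
for u in (110,130,200,250,300,370,390):
    col=g[:,u]; r=np.where((col[150:260]>110)[:-1]&(col[150:260]<=110)[1:])[0]+150; print(u,r,end='; ')
E
```

```text
t 12.85 stage x -65.3 y -6.9 z 23.2 yaw-stage 0.0012 rad tilt [-0.005  0.001] F stage x -5.0 y 0.3 z 3.8 w 94.1
brass [129  63  19  21 312] [138.44230769  73.11538462] [[24.1 50.7]]
brass [320  63  23  21 381] [331.34383202  72.94750656] [[ 24.3 -46. ]]
hole [125  60  24  26 459] z37 [[23.9 49. ]] z28 [[24.5 52. ]]
hole [315  60  33  26 825] z37 [[ 24. -44.]] z28 [[ 24.6 -46.1]]
hole [224 149 159  51 294] z37 [[-25.8 -32.8]] z28 [[-27.9 -34.3]]
110 [220]; 130 [220]; 200 [219]; 250 [171 202 219]; 300 [171 219]; 370 [171 219]; 390 [219];
```

Square again: both pins fill their holes. The hole spacing is now 194.5 px against 205 px on the first push, and matches the pin tops (193 px), so the plate appears to have dropped. I'll back off and verify numerically.

```bash
python3 -m jog '[{"tx":-0.4,"ty":0,"tz":0,"rx":0,"ry":0,"rz":0},{"tx":-0.4,"ty":0,"tz":0,"rx":0,"ry":0,"rz":0},{"tx":0,"ty":0,"tz":-1,"rx":0,"ry":0,"rz":0},{"tx":0,"ty":0,"tz":-1,"rx":0,"ry":0,"rz":0},{"tx":-1,"ty":0,"tz":-1,"rx":0,"ry":0,"rz":0},{"tx":-1,"ty":0,"tz":-1,"rx":0,"ry":0,"rz":0},{"tx":-1,"ty":0,"tz":-1,"rx":0,"ry":0,"rz":0},{"tx":0,"ty":0,"tz":0,"rx":0,"ry":0,"rz":0}]' >/dev/null
python3 - <<'E'
from rig import vision
from h import *
st()
for cam in ('scene','top'):
    f=vision.grab_frame(cam); np.save(cam+'9.npy',f,allow_pickle=True); im=f['color']
    f0=np.load(cam+'0.npy',allow_pickle=True).item()
    hsv=cv2.cvtColor(im,cv2.COLOR_RGB2HSV)
    c=lambda x,y:O+x*EX+y*EY
    slab=proj(f,np.array([[*c(x,y),20] for x,y in ((-108,-178),(-108,178),(50,178),(50,-178))])).astype(np.int32)
    m=np.zeros(im.shape[:2],np.uint8); cv2.fillPoly(m,[slab],1)
    p=((hsv[...,2]>75)&(hsv[...,1]<80)&(m>0)).astype(np.uint8); 
    p=((hsv[...,2]>75)&(hsv[...,1]<80)).astype(np.uint8)*cv2.dilate(m,np.ones((3,3)))
    p=cv2.morphologyEx(p,cv2.MORPH_OPEN,np.ones((5,5)))
    k=max(cv2.findContours(p,0,1)[0],key=cv2.contourArea)
    a=cv2.approxPolyDP(cv2.convexHull(k),4,True)[:,0]
    print(cam,"corners px",a.tolist())
    for z in (28,): 
        P=ray(f,a,z)[:,:2]-O; print(np.round(np.c_[P@EX,P@EY],1).tolist())
    print(" predicted seated px",np.round(proj(f,np.array([[*c(x,y),28] for x,y in ((-55,-95),(-55,95),(55,95),(55,-95))]))).tolist())
    # near-left/-right edge tilt and bystander change
    d=np.abs(im.astype(int)-f0['color']).max(2)
    for name,lo,hi,sm in (("red",None,None,None),):
        for ff in (f0,f):
            h=cv2.cvtColor(ff['color'],cv2.COLOR_RGB2HSV); r=(((h[...,0]<6)|(h[...,0]>174))&(h[...,1]>180)&(h[...,2]>70)).astype(np.uint8)
            n,_,s,cc=cv2.connectedComponentsWithStats(r); print(" red lids",[np.round(cc[i],1).tolist() for i in range(1,n) if s[i,4]>100])
    for n,(u,v) in (dict(vial=(215,214),tweez=(410,259)) if cam=='top' else dict(vial=(301,210),tweez=(184,138))).items():
        print(" ",n,"mean change",d[v-15:v+15,u-12:u+12].mean().round(1))
f=vision.grab_frame('wrist'); im=f['color']; np.save('w9.npy',f,allow_pickle=True)
hsv=cv2.cvtColor(im,cv2.COLOR_RGB2HSV); g=im.mean(2)
b=((hsv[...,0]>10)&(hsv[...,0]<30)&(hsv[...,1]>120)&(hsv[...,2]>60)).astype(np.uint8); b[200:]=0
n,_,s,c=cv2.connectedComponentsWithStats(b); print([(s[i].tolist(),np.round(c[i],1).tolist()) for i in range(1,n) if s[i,4]>10])
d=((g<110)|(b>0)).astype(np.uint8); d[200:]=0
n,_,s,c=cv2.connectedComponentsWithStats(d); print([(s[i].tolist(),np.round(c[i],1).tolist()) for i in range(1,n) if 20<s[i,4]<1500])
E
```

```text
t 13.70 stage x -157.8 y -7.2 z 151.5 yaw-stage 0.0004 rad tilt [ 0.007 -0.003] F stage x 0.4 y -0.5 z 0.2 w 94.1
scene corners px [[196, 163], [222, 155], [259, 184], [233, 194]]
[[25.4, -97.0], [-60.8, -90.3], [-47.5, 105.4], [35.9, 102.3]]
 predicted seated px [[220.0, 155.0], [259.0, 181.0], [225.0, 195.0], [188.0, 166.0]]
 red lids [[152.5, 137.4], [250.8, 211.2], [435.2, 375.9]]
 red lids [[152.5, 137.4], [250.8, 211.2], [435.2, 375.9]]
  vial mean change 5.0
  tweez mean change 45.0
top corners px [[281, 193], [347, 207], [340, 244], [274, 230]]
[[48.7, 99.4], [52.9, -91.5], [-53.4, -94.6], [-58.0, 94.9]]
 predicted seated px [[340.0, 245.0], [274.0, 229.0], [283.0, 191.0], [348.0, 207.0]]
 red lids [[5.8, 93.1], [44.6, 93.1], [232.4, 164.2], [404.2, 204.8]]
 red lids [[5.9, 93.3], [44.6, 93.1], [232.4, 164.3], [404.1, 204.9]]
  vial mean change 9.4
  tweez mean change 30.6
[]
[]
```

```bash
python3 -m jog '[{"tx":1,"ty":0,"tz":0.3,"rx":0,"ry":0,"rz":0},{"tx":1,"ty":0,"tz":0.3,"rx":0,"ry":0,"rz":0},{"tx":0.6,"ty":0,"tz":0,"rx":0,"ry":0,"rz":0},{"tx":0,"ty":0,"tz":0,"rx":0,"ry":0,"rz":0},{"tx":0,"ty":0,"tz":0,"rx":0,"ry":0,"rz":0}]' >/dev/null
python3 - <<'E'
from rig import vision
from h import *
st()
f=vision.grab_frame('wrist'); im=f['color']; np.save('w10.npy',f,allow_pickle=True)
def S(uv,z):
    P=ray(f,uv,z)[:,:2]-O; return np.round(np.c_[P@EX,P@EY],1).tolist()
hsv=cv2.cvtColor(im,cv2.COLOR_RGB2HSV); g=im.mean(2)
b=((hsv[...,0]>10)&(hsv[...,0]<30)&(hsv[...,1]>120)&(hsv[...,2]>60)).astype(np.uint8); b[200:]=0
d=((g<110)|(b>0)).astype(np.uint8); d[200:]=0
for nm,mm,z in (("brass",b,29),("hole",d,28)):
    n,_,s,c=cv2.connectedComponentsWithStats(mm)
    for i in range(1,n):
        if 25<s[i,4]<1500: x,y,w,h=s[i,:4]; q=[[x+w/2-.5,y+h/2-.5]]; print(nm,s[i].tolist(),S(q,z),S(q,z+8))
# plate outline
p=((hsv[...,2]>70)&(hsv[...,1]<70)).astype(np.uint8)
for r in range(20,140,10):
    u=np.where(np.abs(np.diff((g[r]>100).astype(int)))>0)[0]; print(r,u.tolist())
for u in (175,200,300,350): print(u,np.where(np.diff((g[90:200,u]>90).astype(int)))[0]+90)
f0=np.load('scene0.npy',allow_pickle=True).item()['color']; f1=vision.grab_frame('scene')['color']
for k,q in (("t0",f0),("t1",f1)):
    G=cv2.cvtColor(q,cv2.COLOR_RGB2GRAY)[120:155,165:205]; e=cv2.absdiff(G,cv2.medianBlur(G,15))>18
    v,u=np.nonzero(e); print(k,len(u),u.mean()+165,v.mean()+120,u.min()+165,u.max()+165)
E
```

```text
t 14.35 stage x -94.0 y -6.8 z 132.0 yaw-stage 0.0007 rad tilt [-0.003  0.001] F stage x -0.4 y -0.1 z -0.1 w 93.9
brass [494, 0, 18, 7, 88] [[54.8, -200.8]] [[52.8, -195.3]]
brass [295, 39, 15, 14, 155] [[24.2, -46.5]] [[23.0, -45.3]]
brass [174, 40, 12, 13, 121] [[23.7, 51.9]] [[22.6, 50.2]]
hole [494, 0, 18, 8, 101] [[54.7, -201.6]] [[52.7, -196.1]]
hole [173, 38, 14, 16, 169] [[24.3, 52.0]] [[23.1, 50.4]]
hole [292, 38, 21, 16, 311] [[24.3, -46.6]] [[23.1, -45.4]]
20 [23, 119, 361, 459]
30 [25, 120, 360, 458]
40 [26, 121, 174, 184, 292, 301, 304, 312, 359, 456]
50 [28, 122, 174, 176, 182, 184, 291, 297, 304, 311, 358, 455]
60 [30, 123, 358, 453]
70 [32, 124, 357, 452]
80 [33, 125, 356, 450]
90 [35, 126, 355, 449]
100 [37, 127, 355, 447]
110 [39, 128, 353, 446]
120 [40, 129, 352, 444]
130 [42, 130, 352, 443]
175 [145]
200 [145]
300 [144 198]
350 [154 198]
t0 164 182.70731707317074 142.14634146341464 165 204
t1 275 182.16 140.68 165 204
```

The plate is seated. The hole centres match the pins to 0.5 mm in the same plane. The plate-to-slab width ratio is the same near and far (0.554 and 0.555), so it lies flat. The near edge is square (rows 145 and 144), and the jar lids have not moved. The arm never went near the tweezers, so the brightness change there is most likely its shadow.

```bash
python3 -c "
from rig import order; print(order.sign_off())"
```

```text
the job is handed in; nothing more can be done
None
```

The plate is seated flat over both pins, pushed only, with both jars checked unmoved and the vial and tweezers not approached, and the job is handed in at about 14 s of robot time; no verdict came back.

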